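# Slide a spacer along the jig rail into its corner pocket

## Task

Load the L-shaped metal spacer into the drilling jig by pushing it with the fingertips: first press it straight across the board until its long leg lies flat against the long rail, while it is still well away from the end stop; then, keeping it against the rail all the way, drag it along into the corner pocket until it is fully home against both the rail and the end stop. Keep it flat on the board throughout, never picking it up; leave everything else where it stands, and finish with the hand clear.

Things in the scene. Friction and masses are not known exactly. Their poses are not given: they have to be found in the camera images.
- jig: Drilling jig, fixed to the bench: plywood board 200 mm (x) by 360 mm (y), 12 mm thick; origin at the centre of its underside, z up. A dark steel rail, 20 mm wide and 20 mm high above the board, stands along its whole far (+x) edge: inner face at x = 70 mm. A steel end stop, 20 mm thick and high, stands across the +y end from x = -14 mm to the rail: inner face at y = 140 mm.
- pocket_corner (a point): Inner corner of the pocket, where the inner faces of rail and end stop meet the board's top (70, 140, 12 mm in the jig's frame); axes as the jig's. A lip 14 mm high, at jig x = -14 to 6 mm, runs from the end stop back to y = 128 mm: the pocket between rail and lip is 64 mm wide and only 12 mm deep along y.
- spacer: Loose aluminium L, 18 mm thick, 100 to 200 g, flat on the board. Origin at the underside's centre of its 60 (x) by 90 mm (y) bounding rectangle. Both legs 22 mm wide: long leg along its +x side (x = 8 to 30 mm), short leg along its +y end (y = 23 to 45 mm). Starts on the jig's -y half, 15 mm or more off the rail, turned up to 0.4 rad from the jig's axes. Ordinary dry friction.
- spacer_heel (a point): Outer corner of the L, on its underside (30, 45, 0 mm in the spacer's frame): the point that goes into pocket_corner. Home, the spacer's axes are parallel to the jig's, the outside of its long leg against the rail and of its short leg against the end stop.
- spacer_inner (a point): Inner corner of the L, on its underside (8, 23, 0 mm in the spacer's frame). The inside of the L opens to the spacer's -x and -y, with room for shut fingertips, which there can press it towards the rail and push it towards the end stop.
- bush: Brass bush (ring) standing on the board near its -x, +y corner, 34 mm across, 30 mm high; origin at the centre of its underside. To be left alone.
- bolt: Steel bolt standing on its head on the board near its -x, +y corner, head 30 mm across, 46 mm high; origin at the centre of its underside. To be left alone.
- wrench: Wrench 190 mm long lying on the bench, right of the jig. To be left alone.
- hammer: Hammer lying on the bench, far right of the jig. To be left alone.
- jar: Glass jar, 70 mm across, 85 mm high, on the bench left of the jig. To be left alone.
- tin: Tin can, 74 mm across, 100 mm high, on the bench left of the jig. To be left alone.
There are look-alikes about, which are no part of the job. Of the things shaped like the spacer, the aluminium one is meant.

How it is judged:
On the way:
1. the spacer's long leg lies flat against the rail while it is still more than 80 mm short of the end stop (x of spacer_heel in the frame of pocket_corner above -0.004 m and angle between the y axis of spacer and the y axis of jig, either way round below 0.08 rad and y of spacer_heel in the frame of pocket_corner below -0.08 m), for 0.1 s.
At the end, for the whole second after the job is handed in: The spacer lies flat and at rest in the corner pocket: its outer corner within 4 mm of the pocket's inner corner both across and along the rail, turned less than 0.06 rad from the rail, on the board (x of spacer_heel in the frame of pocket_corner between -0.004 and 0.004 m and y of spacer_heel in the frame of pocket_corner between -0.004 and 0.004 m and angle between the y axis of spacer and the y axis of jig, either way round below 0.06 rad and angle between spacer's own z axis and vertical below 0.05 rad and z of spacer in the frame of jig below 0.015 m and linear speed of spacer below 0.01 m/s); the robot touches nothing.
It fails at once if the spacer is lifted more than 6 mm off the board, pushed off it, or tipped by more than 0.2 rad (z of spacer in the frame of jig above 0.018 m or z of spacer in the frame of jig below 0.004 m or angle between spacer's own z axis and vertical above 0.2 rad).
It fails at once if the spacer travels the last 80 mm before the end stop off the rail (gap over 8 mm, or turned more than 0.2 rad) (y of spacer_heel in the frame of pocket_corner above -0.08 m and (x of spacer_heel in the frame of pocket_corner below -0.008 m or angle between the y axis of spacer and the y axis of jig, either way round above 0.2 rad)).
It fails at once if a bystander is moved by more than 15 mm or tipped over (distance of any of bush, bolt, wrench, hammer, jar, tin from where it was at the start of the episode above 0.015 m or angle between any of bush, bolt, jar, tin's own z axis and vertical above 0.3 rad).
It also fails if it takes over 40 s, if anything falls off the work surface, if the arm or the gripper's body presses on something with over 40 N, if the wrist force passes 120 N, or if a joint passes its speed limit or range.

## Robot

A 6-joint arm with a two-finger parallel gripper is mounted at the origin on the work surface. World frame = base frame: x ahead of the robot, y to its left, z up, the work surface at z = 0. Lengths are in m, angles in rad, forces in N, time in s.
With the tool pointing down it reaches from about 0.3 to 0.95 m from the base axis. Payload 3.1 kg.
Tool frame: the origin (TCP) lies on the centre line of the jaws, within the pads' length; the fingertips stand 22 mm ahead of it and the grasp point (between the pads) lies 3 mm ahead of it; z points along the fingers, y is the direction in which the jaws open and shut (so a half turn about z gives the same grasp; the last joint's range is limited). The gripper opens to 85 mm and grips with 20 to 120 N. Pads are 22 mm wide; open, the fingers measure 114 mm over their backs; the gripper's body (76 mm by 85 mm) begins 54 mm behind the grasp point. The pads swing forward as they close: fully open they stand 13 mm farther back than shut.
Start: joints at [-1.217, 0.308, 1.634, -0, 1.2, -0.07], TCP at [0.257, -0.57, 0.221] pointing down, gripper open.
Joint ranges: [-3.06, 3.06], [-0.79, 1.96], [0.05, 2.63], [-1.19, 4.34], [0.05, 2.64], [-2.94, 2.94]. Speed limits (rad/s): [2.79, 2.79, 3.14, 3.14, 3.14, 3.14].

## Interface

Orientations are given as a rotation vector (axis times angle).
In Python, from cell import * gives the robot as it stands.
- The arm moves only by the shell command python3 -m handwheel 'ROWS' [FORCE]. ROWS is JSON, a list that holds one entry, the list of rows, each a list of 7 numbers: the turn, a rotation vector about the tool's x, y, z in degrees, then the shift along the tool's x, y, z in cm, then the finger opening in cm, from 0 to 8.54. In form: [[[wx, wy, wz, tx, ty, tz, gripper], ...]]. A call has exactly 8 rows; each row is the pose to reach, as a shift and turn from the pose commanded when the call began, along the tool's axes at that moment; what a row does not reach only later rows make up. A row lasts 1/12 s, in which the tool goes at most 41.7 mm and 7.16 degrees, less where a joint would pass 70% of its speed; a pose out of reach is approached as far as the arm can. A call with a gripper value outside its range is refused whole. The fingers move at their own pace and stop on an object; FORCE is the grip in N (left out, the last holds). Time passes only in rows, so rows that repeat a pose let the fingers close, or fill a call up. It gives the time, the measured TCP pose, the force and the opening at its end, in the units of the state.
- get_obs(): the state, without advancing time (a new reading comes with each control period).
- read_camera(name): name is "scene" or "side" or "wrist"; returns a dict with "img" (480x640x3 uint8, red, green, blue), "range_z" (480x640 float32, m along the optical axis (not along the pixel's ray), 0 where there is no reading), "vfov" (degrees; the focal length in pixels is half the picture's height over the tangent of half this angle, whatever the lens; pixels are square), "cx", "cy" (the principal point, pixels), "R" (3x3) and "t" (3): a world point X has camera coordinates R X + t; the wrist camera has in their place "tool_from_camera" (4x4, takes a point from camera to tool coordinates, whose origin is the TCP and whose axes are the flange's). Camera axes: x right, y down, z forward; pixel columns grow to the right and rows downward; lengths in m; the calibration is good to about 2 mm. A picture is of the moment at which its call begins: read the wrist's pose just before it.
- hand_in(): hands the job in, once; it reports no verdict.
Trained networks look in the newest picture that a camera, given by its name, has taken for a name from the list of things; names that differ only in an ending like _2 or _b are one class to them, and where a whole thing is asked for, a point or a joint stands for the part that bears it (a point fixed in the world has none). Each returns a list of dicts, best first, with "conf" (0 to 1); they miss things now and then, are a little off and sometimes report something else, mostly with a low value. They report only what shows in the picture. A call takes as long as a camera call. They do not tell look-alikes from the thing itself.
- look_for(camera, thing): "box" ([left, top, right, bottom] as shares, 0 to 1, of the picture: columns of its width, rows of its height, round what is visible of it).
- silhouettes(camera, thing): "pixels" (480x640 bool, what is visible of it) and "box" ([left, top, right, bottom] as shares, 0 to 1, of the picture: columns of its width, rows of its height, round what is visible of it).
The state is a dict: "t": time; "joint_pos": joint angles; "dq": joint speeds; "joint_torque": joint torques, N m; "ee_pos": TCP position; "tcp_rot": TCP orientation; "wrist_force": force on the tool from outside, world axes, zero at the start; "ft_torque": the same for the moment, N m; "finger_gap": finger opening in m.
Only numpy, scipy, OpenCV 4.12 (cv2) and the standard library are available. Lean on these libraries where they do the work, as an engineer would, in place of code of your own. Each camera call takes 0.05 s, during which the arm holds its last target.

## Working session

There is one attempt and no reset: what is moved stays moved. The work goes in short steps, Python scripts to look and compute and a shell command to move; the robot and the scene stay as the last step left them, time stands still between calls to the robot, and variables do not carry over. Pictures are saved under pics/ and viewed, and the job is handed in when it is done.

```bash
mkdir -p pics; ls
cat > h.py <<'E'
from cell import *
import numpy as np, cv2
from scipy.spatial.transform import Rotation as Ro
def cam(n):
    o=get_obs(); c=read_camera(n); c['obs']=o
    f=240/np.tan(np.radians(c['vfov'])/2); c['f']=f
    if 'R' in c: R=np.array(c['R']).T; t=-R@np.array(c['t'])
    else:
        T=np.array(c['tool_from_camera']); Rt=Ro.from_rotvec(o['tcp_rot']).as_matrix()
        R=Rt@T[:3,:3]; t=Rt@T[:3,3]+np.array(o['ee_pos'])
    c['Rw']=R;c['tw']=t
    v,u=np.mgrid[0:480,0:640]; z=c['range_z']
    P=np.stack([(u-c['cx'])/f*z,(v-c['cy'])/f*z,z],-1)
    c['P']=P@R.T+t
    return c
def proj(c,X):
    p=(np.atleast_2d(X)-c['tw'])@c['Rw']
    return p[:,:2]/p[:,2:]*c['f']+[c['cx'],c['cy']]
def save(c,n): cv2.imwrite('pics/'+n,c['img'][:,:,::-1])
E
python3 - <<'E'
from h import *
for n in ['scene','side','wrist']:
    c=cam(n); save(c,n+'0.png')
    for th in ['jig','spacer','bush','bolt']:
        print(n,th,[(np.round(np.array(d['box'])*[640,480,640,480]).astype(int).tolist(),round(d['conf'],2)) for d in look_for(n,th)])
    print(c['tw'])
print(get_obs())
E
```

```text
pics
scene jig [([264, 228, 420, 323], 0.66)]
scene spacer [([280, 262, 316, 285], 0.94), ([223, 311, 250, 354], 0.79), ([198, 220, 223, 251], 0.71)]
scene bush [([342, 232, 352, 250], 0.74)]
scene bolt [([134, 310, 213, 406], 0.74)]
[ 1.29012254 -0.43948498  1.2169757 ]
side jig [([229, 193, 379, 343], 0.66)]
side spacer [([313, 211, 343, 249], 0.87), ([407, 189, 454, 215], 0.77), ([292, 162, 336, 191], 0.66)]
side bush [([322, 272, 338, 289], 0.49)]
side bolt [([311, 301, 323, 321], 0.46)]
[0.3717695  0.84119315 0.9939091 ]
wrist jig []
wrist spacer [([0, 0, 66, 85], 0.64)]
wrist bush []
wrist bolt []
[ 0.3188054  -0.54101103  0.37408581]
{'t': 0.75, 'joint_pos': array([-1.21669564e+00,  3.08087945e-01,  1.63379673e+00,  1.86173277e-06,
        1.19970571e+00, -6.96906024e-02]), 'dq': array([ 0.00061137, -0.00117272,  0.00023194, -0.00088086, -0.00094312,
       -0.00076339]), 'joint_torque': array([ 6.13105331e-04, -4.15181315e+01, -2.77041328e+01,  2.23965725e-05,
        6.54002142e-04,  1.26878288e-05]), 'ee_pos': array([ 0.25699537, -0.56972512,  0.2205811 ]), 'tcp_rot': array([3.07132604e+00, 6.60717970e-01, 3.20233298e-06]), 'wrist_force': array([ 0.61103359, -0.70859576,  0.65261879]), 'ft_torque': array([ 0.00279326,  0.00661151, -0.00053046]), 'finger_gap': 0.08525136028823464}
```

View pics/scene0.png

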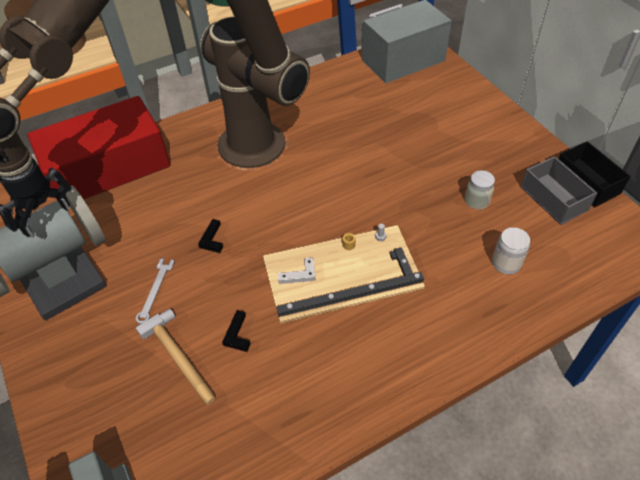

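View pics/side0.png

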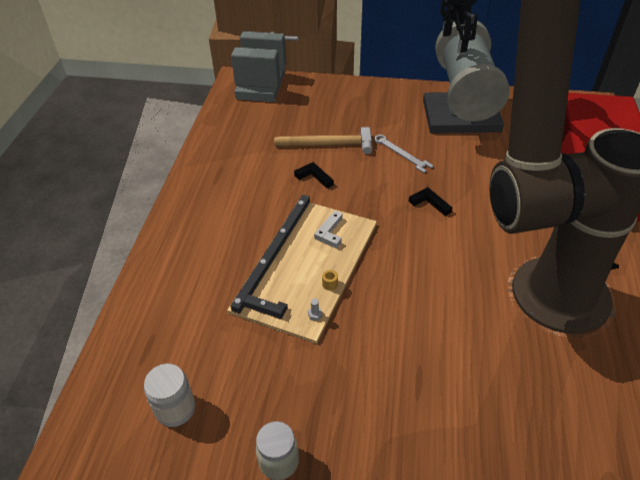

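Run:
```python
from h import *
c=cam('scene'); im=c['img'][215:335,255:430]; cv2.imwrite('pics/crop1.png',cv2.resize(im,None,fx=4.5,fy=4.5,interpolation=cv2.INTER_CUBIC)[:,:,::-1])
c2=cam('side'); 
for c in (c,c2):
    P=c['P']; m=(abs(P[...,2]-.012)<.006)&(c['range_z']>0)
    for d in silhouettes('scene' if c is not c2 else 'side','spacer'):
        q=P[d['pixels']]; print(d['conf'],q.mean(0).round(3),q.min(0).round(3),q.max(0).round(3), c['img'][d['pixels']].mean(0).round())
    for d in silhouettes('scene' if c is not c2 else 'side','jig'):
        q=P[d['pixels']]; print('jig',q.min(0).round(3),q.max(0).round(3))
```

```text
0.95 [ 0.578 -0.31   0.017] [ 0.511 -0.345 -0.005] [ 0.625 -0.272  0.026] [21. 17. 16.]
0.92 [ 0.285 -0.248  0.015] [ 0.228 -0.284 -0.005] [ 0.334 -0.206  0.026] [24. 18. 17.]
0.71 [ 0.512 -0.11   0.03 ] [ 0.462 -0.439  0.005] [ 1.29  -0.051  1.217] [188. 178. 169.]
jig [ 0.406 -0.439 -0.006] [1.29  0.186 1.217]
0.9 [ 0.502 -0.088  0.034] [ 0.372 -0.176  0.004] [0.539 0.841 0.994] [147. 141. 135.]
0.86 [ 0.278 -0.237  0.016] [ 0.227 -0.283 -0.001] [0.372 0.841 0.994] [18. 14. 13.]
0.61 [ 0.57  -0.287  0.025] [ 0.372 -0.34   0.   ] [0.62  0.841 0.994] [11. 11. 11.]
jig [ 0.372 -0.226 -0.005] [0.68  0.841 0.994]
```

Three L's show in the scene picture: a black one at (210,236), a black one at (236,331) and an aluminium one on the board at (298,273). I choose the aluminium one and check it in the crop. The bush is at (348,241) and the bolt at (381,234).

View pics/crop1.png

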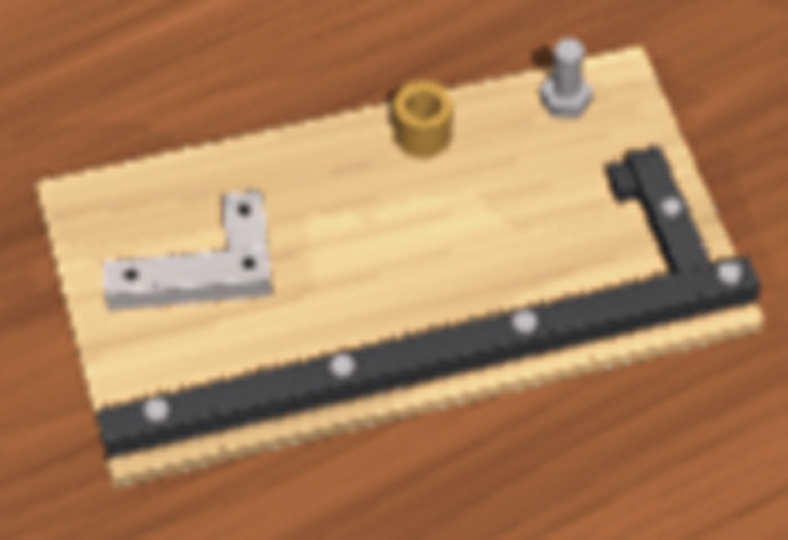

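```bash
cat >> h.py <<'E'
def est(n,y0=-.25,y1=.25):
    c=cam(n);P=c['P'];im=c['img'].astype(int)
    return c,P,im
def jigmask(c):
    P=c['P']; return (c['range_z']>0)&(P[...,0]>.38)&(P[...,0]<.72)&(P[...,1]>-.27)&(P[...,1]<.24)
E
python3 - <<'E'
from h import *
for n in ['scene','side']:
    c=cam(n);P=c['P'];m=jigmask(c)
    im=c['img'].astype(int)
    dark=m&(im.max(-1)<75)&(P[...,2]>.02)&(P[...,2]<.045)
    q=P[dark]; top=m&(P[...,2]>.006)&(P[...,2]<.06)
    k,lab=cv2.connectedComponents(top.astype(np.uint8))
    b=np.bincount(lab[top]).argmax(); q2=P[lab==b][:,:2].astype(np.float32)
    r=cv2.minAreaRect(q2); print(n,'board',r, np.median(P[lab==b][:,2]))
    r=cv2.minAreaRect(q[:,:2].astype(np.float32)); print('dark',r,len(q))
    print(cv2.boxPoints(cv2.minAreaRect(q2)).round(3).tolist())
E
```

```text
scene board ((0.5385454893112183, -0.005242481827735901), (0.36192601919174194, 0.21800923347473145), 75.37616729736328) 0.01317104469901953
dark ((0.5605292916297913, -0.05134829878807068), (0.4324384033679962, 0.13208222389221191), 75.43291473388672) 1162
[[0.3869999945163727, -0.15299999713897705], [0.5979999899864197, -0.20800000429153442], [0.6899999976158142, 0.1420000046491623], [0.4790000021457672, 0.19699999690055847]]
side board ((0.541604220867157, -0.00722166895866394), (0.37108567357063293, 0.20387278497219086), 75.77115631103516) 0.012934646541425177
dark ((0.5465990900993347, -0.006387621164321899), (0.36122769117355347, 0.1768335998058319), 77.71649932861328) 1642
[[0.3970000147819519, -0.16200000047683716], [0.5950000286102295, -0.21199999749660492], [0.6859999895095825, 0.14800000190734863], [0.4880000054836273, 0.1979999989271164]]
```

The crop shows the bright aluminium L with its long leg nearly parallel to and facing the dark rail, so the choice holds. Next I'll take the wrist camera over the board with the fingers shut.

```bash
cat >> h.py <<'E'
def plan(target,yaw):
    """yaw = world angle of tool x (deg); prints shift (cm) in tool axes and turn about tool z"""
    o=get_obs(); R=Ro.from_rotvec(o['tcp_rot']); Rt=Ro.from_euler('ZX',[yaw,180],degrees=True)
    s=R.inv().apply(np.array(target)-o['ee_pos'])*100
    print('turn deg',(R.inv()*Rt).as_rotvec(degrees=True).round(2),'shift cm',s.round(2),'ee',o['ee_pos'].round(4),'yaw',R.as_euler('ZXY',degrees=True).round(2))
E
python3 - <<'E'
from h import *
c=cam('wrist');print(np.array(c['tool_from_camera']).round(3),c['vfov'])
plan([.44,.0,.33],-14.5)
E
```

```text
[[ 0.001 -0.963 -0.269  0.068]
 [ 1.     0.001 -0.    -0.001]
 [ 0.    -0.269  0.963 -0.154]
 [ 0.     0.     0.     1.   ]] 68.46879267393155
turn deg [-0.    0.   38.78] shift cm [ 40.11 -44.41 -10.94] ee [ 0.257  -0.5697  0.2206] yaw [-155.72   -0.    180.  ]
```

```bash
python3 - <<'E'
from h import *
plan([.57,-.01,.27],-14.5)
E
python3 -m handwheel '[[[0,0,0,0,0,-4,0],[0,0,5,2,-3,-6,0],[0,0,10,4,-6,-6,0],[0,0,15,6,-9,-6,0],[0,0,20,8.5,-12,-6,0],[0,0,25,11,-15,-6,0],[0,0,30,13.5,-18,-6,0],[0,0,35,15.5,-21,-6,0]]]' 60
python3 - <<'E'
from h import *
plan([.57,-.01,.27],-14.5)
E
```

```text
turn deg [-0.    0.   38.78] shift cm [ 51.55 -38.15  -4.94] ee [ 0.257  -0.5697  0.2206] yaw [-155.72   -0.    180.  ]
t: 1.87
ee_pos: [0.3124, -0.3126, 0.2807]
tcp_rot: [3.127, -0.3, 0.002]
wrist_force: [0.6, -0.5, 1.0]
finger_gap: 0.0001
turn deg [-0.01 -0.06  3.52] shift cm [ 19.53 -34.61   1.1 ] ee [ 0.3124 -0.3126  0.2807] yaw [ 1.6902e+02 -1.0000e-02 -1.7994e+02]
```

```bash
python3 -m handwheel '[[[0,0,1,2,-3.5,0.2,0],[0,0,2,4,-7,0.4,0],[0,0,3,6,-10.5,0.6,0],[0,0,3.5,8,-14,0.8,0],[0,0,3.5,10,-17.5,1,0],[0,0,3.5,12,-21,1.1,0],[0,0,3.5,14,-24.5,1.1,0],[0,0,3.5,16,-28,1.1,0]]]'
python3 -m handwheel '[[[0,0,0,1.75,-3.3,0,0],[0,0,0,3.5,-6.6,0,0],[0,0,0,3.5,-6.6,0,0],[0,0,0,3.5,-6.6,0,0],[0,0,0,3.5,-6.6,0,0],[0,0,0,3.5,-6.6,0,0],[0,0,0,3.5,-6.6,0,0],[0,0,0,3.5,-6.6,0,0]]]'
python3 - <<'E'
from h import *
c=cam('wrist');save(c,'w1.png');P=c['P'];np.savez('w1.npz',P=P,img=c['img'])
print(c['obs']['ee_pos'])
for th in ['jig','spacer','bush','bolt']:
    print(th,[(np.round(np.array(d['box'])*[640,480,640,480]).astype(int).tolist(),round(d['conf'],2)) for d in look_for('wrist',th)])
E
```

```text
t: 2.53
ee_pos: [0.5222, -0.0673, 0.2697]
tcp_rot: [3.117, -0.388, 0.001]
wrist_force: [0.3, -0.8, 0.1]
finger_gap: -0.0004
t: 3.2
ee_pos: [0.5708, -0.015, 0.2698]
tcp_rot: [3.117, -0.392, 0.0]
wrist_force: [0.6, 0.1, -0.2]
finger_gap: 0.0001
[ 0.57077432 -0.01495345  0.26981857]
jig [([154, 140, 488, 304], 0.66), ([0, 301, 30, 358], 0.44), ([203, 274, 233, 306], 0.37)]
spacer [([373, 219, 462, 274], 0.88), ([522, 330, 573, 393], 0.8), ([536, 91, 613, 189], 0.77)]
bush [([272, 274, 304, 307], 0.77)]
bolt []
```

View pics/w1.png

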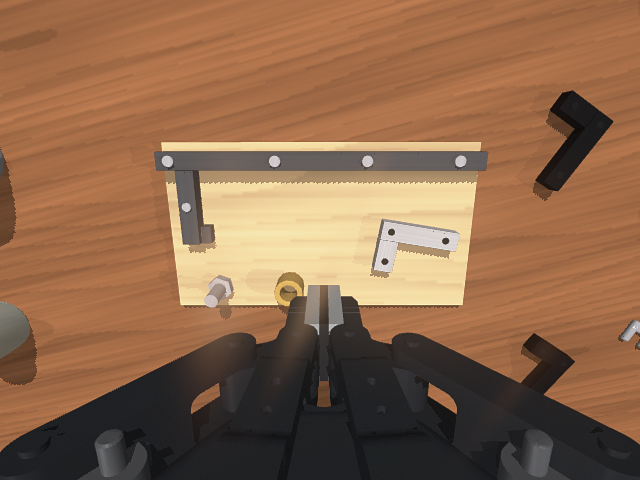

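The picture shows the rail along row 160, the end stop at column 188 with its lip at (207,235), the aluminium spacer at (415,240), the bush at (289,290) and the bolt at (217,291). I'll fit the jig and the spacer by projecting their top faces onto known heights.

```bash
cat >> h.py <<'E'
from scipy.optimize import least_squares, minimize
def onplane(c,uv,z):
    d=np.c_[(uv[:,0]-c['cx'])/c['f'],(uv[:,1]-c['cy'])/c['f'],np.ones(len(uv))]@c['Rw'].T
    return (c['tw']+d*((z-c['tw'][2])/d[:,2])[:,None])[:,:2]
L=np.array([[30,45],[-30,45],[-30,23],[8,23],[8,-45],[30,-45]])/1000.
def fitpoly(c,mask,poly,z,p0):
    """fit pose (x,y,yaw) of polygon at height z to pixel mask by IoU"""
    S=4
    ys,xs=np.nonzero(mask); x0,y0,x1,y1=xs.min()-15,ys.min()-15,xs.max()+15,ys.max()+15
    M=cv2.resize(mask[y0:y1,x0:x1].astype(np.float32),None,fx=S,fy=S,interpolation=cv2.INTER_LINEAR)>.5
    def img(p):
        C,Sn=np.cos(p[2]),np.sin(p[2]); q=poly@np.array([[C,Sn],[-Sn,C]])+p[:2]
        uv=(proj(c,np.c_[q,np.full(len(q),z)])-[x0,y0]+.5)*S-.5
        I=np.zeros(M.shape,np.uint8); cv2.fillPoly(I,[np.round(uv*16).astype(np.int32)],1,shift=4); return I>0
    cost=lambda d:1-(lambda I:(I&M).sum()/max(1,(I|M).sum()))(img(np.array(p0)+d*[.001,.001,.01]))
    best=None
    for k in range(3):
        x=np.zeros(3) if best is None else best.x
        sim=np.vstack([x]+[x+v for v in np.eye(3)*[6,4,2][k]])
        best=minimize(cost,x,method='Nelder-Mead',options=dict(initial_simplex=sim,xatol=.02,fatol=1e-5,maxiter=400))
    return np.array(p0)+best.x*[.001,.001,.01],1-best.fun
def grayspacer(c,near,r=.08):
    P=c['P'];im=c['img'].astype(int)
    m=(abs(P[...,2]-.031)<.007)&(im.min(-1)>100)&(im.max(-1)-im.min(-1)<45)&(np.hypot(P[...,0]-near[0],P[...,1]-near[1])<r)
    m=cv2.morphologyEx(m.astype(np.uint8),cv2.MORPH_CLOSE,np.ones((7,7)))
    k,lab,st,_=cv2.connectedComponentsWithStats(m); b=1+st[1:,4].argmax(); return lab==b
E
python3 - <<'E'
from h import *
c=cam('wrist');P=c['P'];im=c['img'].astype(int)
m=grayspacer(c,(.505,-.11)); print('spacer px',m.sum())
for a in (-.25,-.45,-.05):
    print(fitpoly(c,m,L,.030,[.505,-.11,a]))
dark=jigmask(c)&(im.max(-1)<110)&(P[...,2]>.024)&(P[...,2]<.042)
k,lab,st,ce=cv2.connectedComponentsWithStats(cv2.morphologyEx(dark.astype(np.uint8),cv2.MORPH_CLOSE,np.ones((5,5))))
print(st)
vis=c['img'].copy(); vis[dark]=[255,0,0]; vis[m]=[0,255,0]; cv2.imwrite('pics/w2.png',vis[100:340,120:520,::-1].repeat(2,0).repeat(2,1)[:600])
E
```

```text
spacer px 2118
(array([ 0.4929763 , -0.10540054, -0.41336332]), np.float64(0.9667419421063437))
(array([ 0.49316604, -0.10541113, -0.4166415 ]), np.float64(0.9664065250557446))
(array([ 0.49312795, -0.10540952, -0.41665503]), np.float64(0.9664065250557446))
[[     0      0    640    480 300079]
 [   155    152    334     93   7003]
 [   391    222      1      1      1]
 [   383    226      1      1      1]
 [   389    229      7      7     35]
 [   381    234      1      1      1]
 [   380    239      1      1      1]
 [   443    238      7      7     35]
 [   376    255      1      1      1]
 [   382    259      7      6     30]
 [   374    266      1      1      1]
 [   281    289      3      5     10]
 [   292    298      2      2      2]]
```

View pics/w2.png

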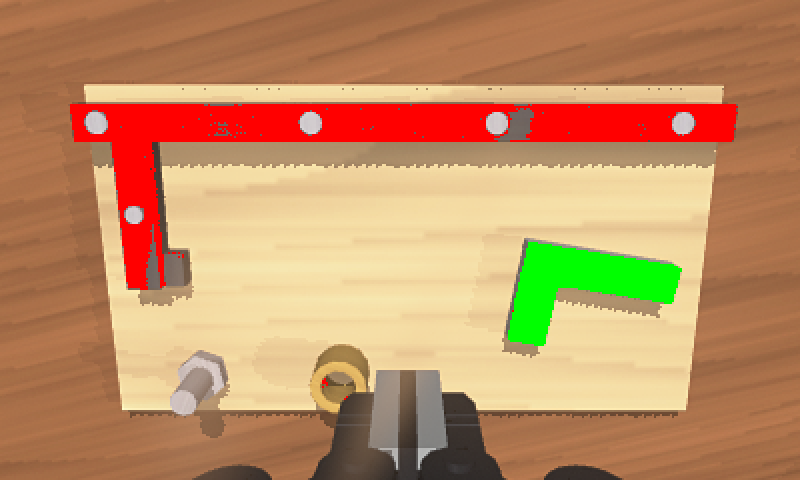

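```bash
cat >> h.py <<'E'
J=np.array([[90,-180],[90,180],[70,180],[70,160],[-14,160],[-14,140],[70,140],[70,-180]])/1000.
def jigfit(c,p0=(.54,-.006,-.253)):
    P=c['P'];im=c['img'].astype(int)
    m=jigmask(c)&(P[...,2]>.0285)&(P[...,2]<.042)&(im.max(-1)<110)
    m=cv2.morphologyEx(m.astype(np.uint8),cv2.MORPH_CLOSE,np.ones((13,13)))
    k,lab,st,_=cv2.connectedComponentsWithStats(m); m=lab==1+st[1:,4].argmax()
    return fitpoly(c,m,J,.032,list(p0))
def rel(sp,jp):
    R=np.array([[np.cos(jp[2]),-np.sin(jp[2])],[np.sin(jp[2]),np.cos(jp[2])]])
    r=np.array([[np.cos(sp[2]),-np.sin(sp[2])],[np.sin(sp[2]),np.cos(sp[2])]])
    return (R.T@(sp[:2]+r@[.03,.045]-jp[:2])-[.07,.14])*1000, sp[2]-jp[2]
E
python3 - <<'E'
from h import *
c=cam('wrist')
j,q=jigfit(c);print(j,q)
s,q=fitpoly(c,grayspacer(c,(.505,-.11)),L,.030,[.493,-.105,-.41])
print(s,q,rel(s,j))
for n in ['scene','side']:
    c=cam(n)
    jj,q=jigfit(c);print(n,jj,q)
    m=grayspacer(c,(.505,-.11)); ss,q=fitpoly(c,m,L,.030,[.493,-.105,-.41]);print(ss,q,rel(ss,jj))
E
```

```text
[ 0.54239014 -0.00480464 -0.24810163] 0.9871246024488343
[ 0.49306583 -0.10557984 -0.41549806] 0.9654100044007627 (array([ -55.98887962, -210.42926847]), np.float64(-0.16739643311355554))
scene [ 0.54479718 -0.01056847 -0.24771845] 0.8854932792290134
[ 0.4949592  -0.11034309 -0.41975847] 0.8767752715121137 (array([ -56.59183544, -209.74892957]), np.float64(-0.17204002286244202))
side [ 0.54075211 -0.00327588 -0.24725577] 0.8822095238095238
[ 0.49103331 -0.10556582 -0.4236922 ] 0.9296218487394958 (array([ -55.73910267, -212.31172793]), np.float64(-0.1764364217773586))
```

Run:
```python
from h import *
plan([.4847,-.0997,.09],-23.9)
```

```text
turn deg [0.   0.   9.68] shift cm [-6.29 10.45 17.96] ee [ 0.5713 -0.0139  0.2696] yaw [165.78   0.   180.  ]
```

```bash
python3 -m handwheel '[[[0,0,2,-1.2,2,2,0],[0,0,4,-2.4,4,4,0],[0,0,6,-3.6,6,7,0],[0,0,8,-4.8,8,10,0],[0,0,9.7,-6.3,10.4,13,0],[0,0,9.7,-6.3,10.4,16,0],[0,0,9.7,-6.3,10.4,18,0],[0,0,9.7,-6.3,10.4,18,0]]]'
python3 - <<'E'
from h import *
plan([.4847,-.0997,.04],-23.9)
c=cam('wrist');save(c,'w3.png')
j,q=jigfit(c,(.5424,-.0048,-.248));print(j,q)
s,q=fitpoly(c,grayspacer(c,(.505,-.11)),L,.030,[.493,-.105,-.41]);print(s,q)
c=cam('side');im=c['img'][190:350,220:400];cv2.imwrite('pics/s3.png',cv2.resize(im,None,fx=3.5,fy=3.5)[:,:,::-1])
E
```

```text
t: 4.32
ee_pos: [0.4801, -0.0983, 0.0852]
tcp_rot: [-3.072, 0.652, 0.015]
wrist_force: [-0.7, -0.1, -0.7]
finger_gap: -0.0003
turn deg [ 0.07  0.55 -0.08] shift cm [ 0.52 -0.06  4.52] ee [ 0.4801 -0.0983  0.0852] yaw [1.5603e+02 7.0000e-02 1.7945e+02]Traceback (most recent call last):
  File "<stdin>", line 4, in <module>
  File "h.py", line 62, in jigfit
    return fitpoly(c,m,J,.032,list(p0))
  File "h.py", line 39, in fitpoly
    M=cv2.resize(mask[y0:y1,x0:x1].astype(np.float32),None,fx=S,fy=S,interpolation=cv2.INTER_LINEAR)>.5
      ~~~~~~~~~~^^^^^^^^^^^^^^^^^^^^^^^^^^^^^^^^^^^^^^^^^^^^^^^^^^^^^^^^^^^^^^^^^^^^^^^^^^^^^^^^^^^^
cv2.error: OpenCV(4.12.0) /io/opencv/modules/imgproc/src/resize.cpp:4208: error: (-215:Assertion failed) !ssize.empty() in function 'resize'
```

View pics/w3.png

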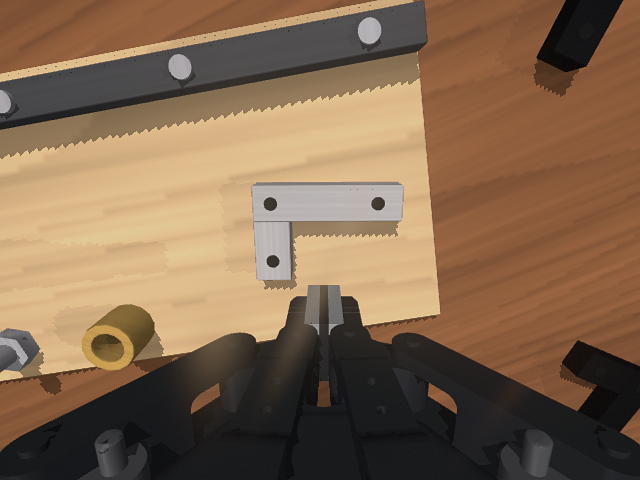

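The spacer's long leg is level in this picture (row 203), with its inner corner at about (292,222), so the tool is aligned with it.

Run:
```python
from h import *
c=cam('wrist')
s,q=fitpoly(c,grayspacer(c,(.505,-.11)),L,.030,[.493,-.105,-.41]);print(s,q)
C,S=np.cos(s[2]),np.sin(s[2]); t=s[:2]+np.array([[C,-S],[S,C]])@[-.011,.001]
plan([t[0],t[1],.041],np.degrees(s[2]))
# fingertip px -> tip position in tool frame from range
T=np.array(c['tool_from_camera']);z=c['range_z']
for (u,v) in [(309,288),(323,290),(338,288),(323,300)]:
    p=np.array([(u-c['cx'])/c['f']*z[v,u],(v-c['cy'])/c['f']*z[v,u],z[v,u],1]);print((T@p)[:3].round(4))
```

```text
[ 0.49275776 -0.10596877 -0.4108805 ] 0.9327684686838049
turn deg [ 0.01  0.08 -0.38] shift cm [-0.06  0.2   4.84] ee [ 0.4845 -0.0991  0.0894] yaw [1.5608e+02 1.0000e-02 1.7992e+02]
[ 0.0104 -0.0064 -0.0186]
[ 0.0099 -0.0006 -0.0197]
[ 0.0105  0.0056 -0.0188]
[ 0.0106 -0.0006 -0.0307]
```

The range readings put the visible fingertips about 19 mm behind the TCP, which conflicts with the stated 22 mm ahead. I'll check this from the side camera before going down.

Run:
```python
from h import *
c=cam('side');o=c['obs'];R=Ro.from_rotvec(o['tcp_rot'])
im=c['img'].copy()
X=[o['ee_pos']+R.apply(v) for v in ([0,0,.022],[0,0,0],[0,0,-.019],[0,0,-.051])]
uv=proj(c,np.array(X));print(uv.round(1))
im=cv2.resize(im[130:310,230:430],None,fx=4,fy=4,interpolation=cv2.INTER_CUBIC)[:600]
for p,col in zip(uv,[(255,0,0),(0,255,0),(0,0,255),(255,255,0)]): cv2.circle(im,tuple(int(a) for a in (p-[230,130])*4),4,col,1)
cv2.imwrite('pics/s3.png',im[:,:,::-1])
w=cam('wrist');print((w['range_z'][200:340:8,323]).round(3), w['P'][200:340:8,323,2].round(3)); print(w['range_z'][288,300:348:3].round(3))
```

```text
[[337.8 217.1]
 [337.8 209.9]
 [337.9 203.6]
 [338.  192.6]]
[0.214 0.217 0.218 0.22  0.239 0.242 0.242 0.244 0.244 0.247 0.248 0.144
 0.138 0.131 0.125 0.119 0.117 0.118] [0.031 0.03  0.03  0.029 0.012 0.011 0.012 0.011 0.013 0.012 0.012 0.11
 0.117 0.124 0.13  0.136 0.139 0.139]
[0.249 0.251 0.249 0.146 0.146 0.146 0.146 0.146 0.145 0.145 0.146 0.146
 0.146 0.145 0.25  0.25 ]
```

View pics/s3.png

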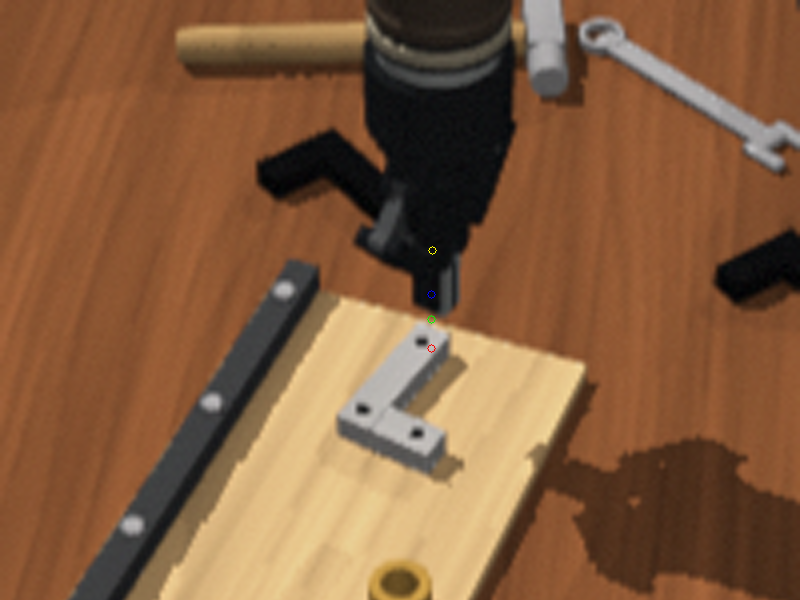

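```bash
python3 -m handwheel '[[[0,0,0,0,0.2,1,0],[0,0,0,0,0.2,2,0],[0,0,0,0,0.2,3,0],[0,0,0,0,0.2,4,0],[0,0,0,0,0.2,4.3,0],[0,0,0,0,0.2,4.3,0],[0,0,0,0,0.2,4.3,0],[0,0,0,0,0.2,4.3,0]]]'
python3 - <<'E'
from h import *
c=cam('side');o=c['obs'];R=Ro.from_rotvec(o['tcp_rot'])
im=c['img'].copy()
im=cv2.resize(im[170:270,270:390],None,fx=6,fy=6,interpolation=cv2.INTER_CUBIC)[:600]
cv2.imwrite('pics/s4.png',im[:,:,::-1])
w=cam('wrist');save(w,'w4.png');print(w['P'][200:340:8,323,2].round(3))
c=cam('scene');im=cv2.resize(c['img'][190:310,240:400],None,fx=5,fy=5,interpolation=cv2.INTER_CUBIC)
cv2.imwrite('pics/c4.png',im[:,:,::-1])
E
```

```text
t: 5.18
ee_pos: [0.4842, -0.101, 0.0467]
tcp_rot: [3.073, -0.651, 0.001]
wrist_force: [0.5, -0.3, 0.2]
finger_gap: 0.0001
[0.015 0.029 0.03  0.031 0.029 0.03  0.013 0.012 0.012 0.013 0.013 0.065
 0.073 0.081 0.087 0.093 0.096 0.095]
```

View pics/s4.png

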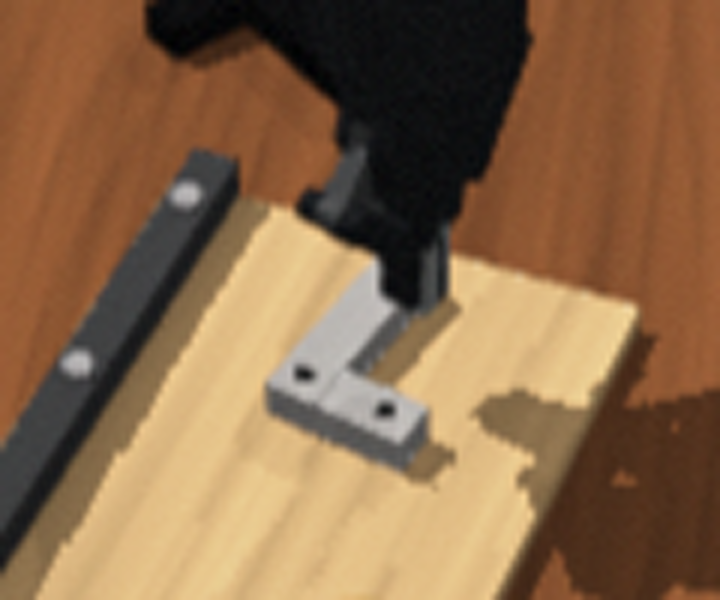

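View pics/w4.png

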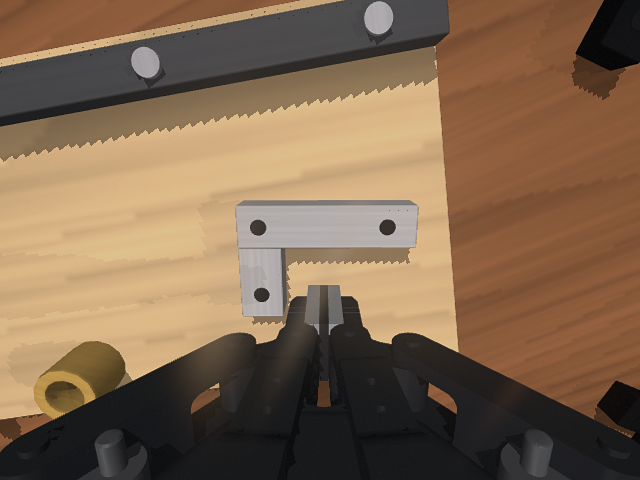

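View pics/c4.png

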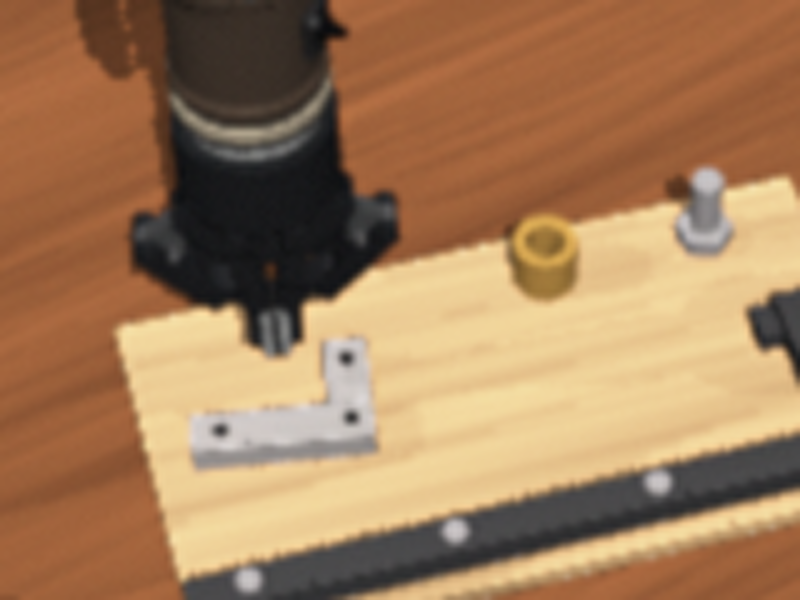

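The tips still look well above the board, at about z = 0.06, as the wrist camera's range says. I'll go down in small steps and watch the force.

```bash
python3 -m handwheel '[[[0,0,0,0,0,0.3,0],[0,0,0,0,0,0.5,0],[0,0,0,0,0,0.7,0],[0,0,0,0,0,0.7,0],[0,0,0,0,0,0.7,0],[0,0,0,0,0,0.7,0],[0,0,0,0,0,0.7,0],[0,0,0,0,0,0.7,0]]]'
python3 - <<'E'
from h import *
c=cam('side')
im=cv2.resize(c['img'][170:270,270:390],None,fx=6,fy=6,interpolation=cv2.INTER_CUBIC)[:600]
cv2.imwrite('pics/s5.png',im[:,:,::-1]); print(c['obs']['wrist_force'],c['obs']['ee_pos'])
P=c['P']; 
for v in range(208,228,2): print(v,[ (P[v,u]*1000).round().astype(int).tolist() for u in (334,338,342)])
E
```

```text
t: 6.0
ee_pos: [0.484, -0.101, 0.0397]
tcp_rot: [3.073, -0.651, 0.0]
wrist_force: [-0.7, -0.3, -0.5]
finger_gap: -0.0
[-0.68498962 -0.3092718  -0.45133836] [ 0.4840262  -0.10101041  0.03965998]
208 [[492, -89, 104], [483, -92, 102], [474, -89, 106]]
210 [[488, -60, 126], [483, -87, 101], [475, -93, 96]]
212 [[488, -60, 120], [481, -75, 106], [474, -86, 97]]
214 [[488, -60, 114], [481, -71, 104], [474, -88, 89]]
216 [[489, -67, 101], [483, -89, 81], [475, -98, 73]]
218 [[492, -91, 72], [482, -83, 81], [474, -91, 74]]
220 [[492, -91, 65], [482, -84, 73], [474, -95, 64]]
222 [[492, -92, 58], [482, -86, 65], [474, -94, 59]]
224 [[495, -119, 25], [484, -98, 47], [479, -134, 11]]
226 [[495, -114, 23], [487, -126, 12], [477, -125, 14]]
```

View pics/s5.png

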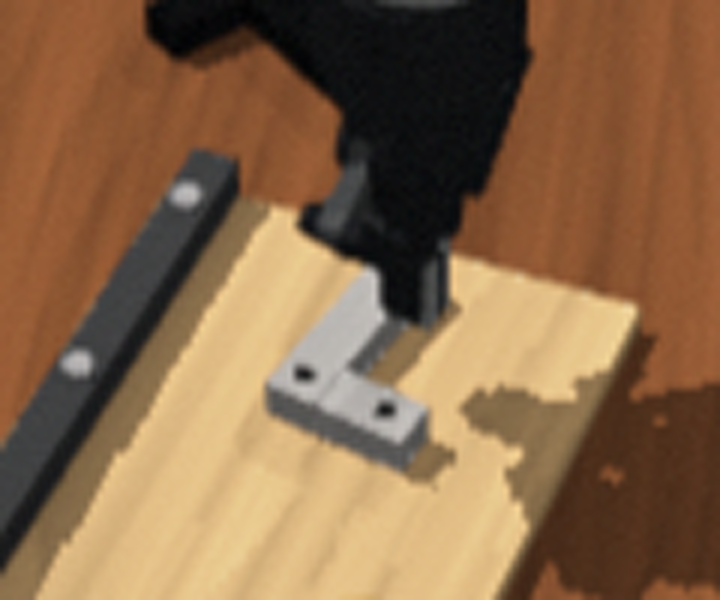

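The side camera's range puts the tips at about z = 0.052, so roughly 14 mm behind the TCP. I'll carry on down and check again.

```bash
python3 -m handwheel '[[[0,0,0,0,0,0.5,0],[0,0,0,0,0,1,0],[0,0,0,0,0,1.5,0],[0,0,0,0,0,1.8,0],[0,0,0,0,0,2,0],[0,0,0,0,0,2,0],[0,0,0,0,0,2,0],[0,0,0,0,0,2,0]]]'
python3 - <<'E'
from h import *
c=cam('side')
im=cv2.resize(c['img'][170:270,270:390],None,fx=6,fy=6,interpolation=cv2.INTER_CUBIC)[:600]
cv2.imwrite('pics/s6.png',im[:,:,::-1]); print(c['obs']['wrist_force'],c['obs']['ee_pos'])
w=cam('wrist');save(w,'w6.png');print(w['P'][256:340:8,323,2].round(3))
P=c['P']; 
for v in range(214,232,2): print(v,[ (P[v,u]*1000).round().astype(int).tolist() for u in (334,338,342)])
E
```

```text
t: 6.72
ee_pos: [0.4841, -0.101, 0.0196]
tcp_rot: [3.073, -0.651, 0.0]
wrist_force: [0.4, -0.8, -0.2]
finger_gap: 0.0005
[ 0.38128935 -0.8175688  -0.20067878] [ 0.48405216 -0.10103439  0.0196193 ]
[0.029 0.029 0.011 0.012 0.039 0.046 0.053 0.06  0.066 0.068 0.069]
214 [[492, -90, 85], [482, -85, 90], [473, -79, 98]]
216 [[488, -60, 108], [483, -88, 82], [474, -90, 80]]
218 [[488, -58, 104], [482, -85, 79], [474, -90, 75]]
220 [[488, -59, 97], [481, -74, 83], [474, -94, 64]]
222 [[488, -58, 92], [480, -69, 83], [474, -92, 60]]
224 [[491, -88, 56], [482, -86, 59], [474, -93, 53]]
226 [[492, -91, 47], [482, -85, 54], [474, -95, 45]]
228 [[492, -92, 39], [483, -90, 42], [474, -96, 38]]
230 [[494, -111, 13], [482, -87, 39], [476, -113, 14]]
```

View pics/s6.png

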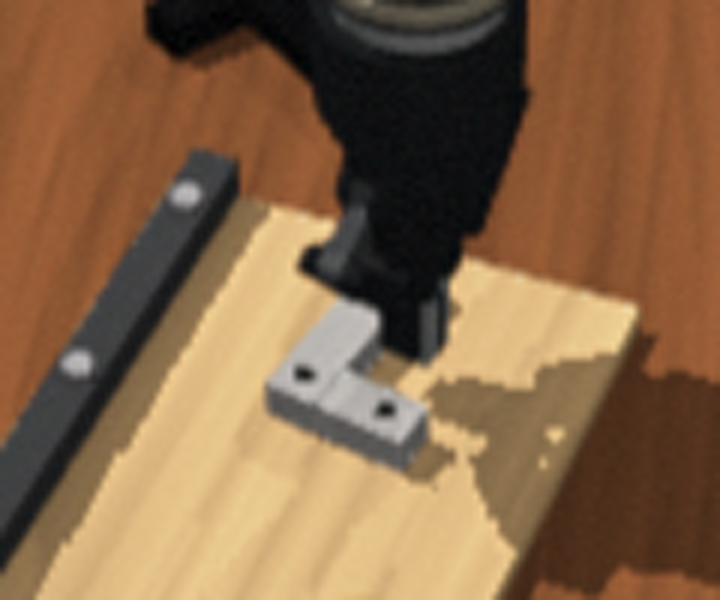

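View pics/w6.png

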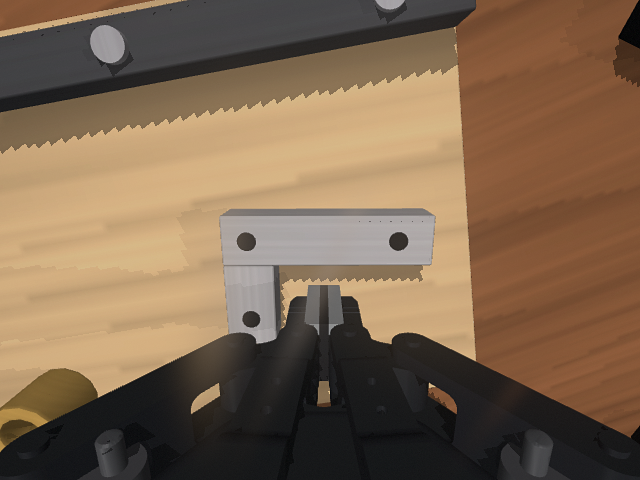

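```bash
python3 -m handwheel '[[[0,0,0,0,0,0.3,0],[0,0,0,0,0,0.6,0],[0,0,0,0,0,0.9,0],[0,0,0,0,0,1.1,0],[0,0,0,0,0,1.3,0],[0,0,0,0,0,1.3,0],[0,0,0,0,0,1.3,0],[0,0,0,0,0,1.3,0]]]'
python3 - <<'E'
from h import *
c=cam('side')
im=cv2.resize(c['img'][170:270,270:390],None,fx=6,fy=6,interpolation=cv2.INTER_CUBIC)[:600]
cv2.imwrite('pics/s7.png',im[:,:,::-1]); print(c['obs']['wrist_force'],c['obs']['ee_pos'])
w=cam('wrist');save(w,'w7.png');print(w['P'][256:340:8,323,2].round(3))
P=c['P']; 
for v in range(220,236,2): print(v,[ (P[v,u]*1000).round().astype(int).tolist() for u in (334,338,342)])
E
```

```text
t: 7.48
ee_pos: [0.484, -0.101, 0.0066]
tcp_rot: [-3.073, 0.651, -0.0]
wrist_force: [0.2, 0.2, -0.1]
finger_gap: 0.0001
[ 0.24587768  0.15890642 -0.11474688] [ 0.48399879 -0.10100446  0.00657564]
[0.031 0.031 0.03  0.012 0.026 0.034 0.04  0.047 0.052 0.056 0.055]
220 [[491, -86, 70], [482, -87, 70], [474, -94, 65]]
222 [[488, -58, 92], [482, -87, 64], [474, -87, 65]]
224 [[488, -60, 84], [480, -71, 74], [474, -93, 54]]
226 [[487, -57, 80], [480, -71, 68], [474, -92, 47]]
228 [[492, -92, 39], [482, -83, 49], [474, -94, 40]]
230 [[492, -89, 35], [482, -87, 39], [474, -97, 30]]
232 [[491, -88, 30], [482, -86, 34], [474, -92, 29]]
234 [[493, -98, 13], [482, -84, 29], [475, -103, 11]]
```

View pics/s7.png

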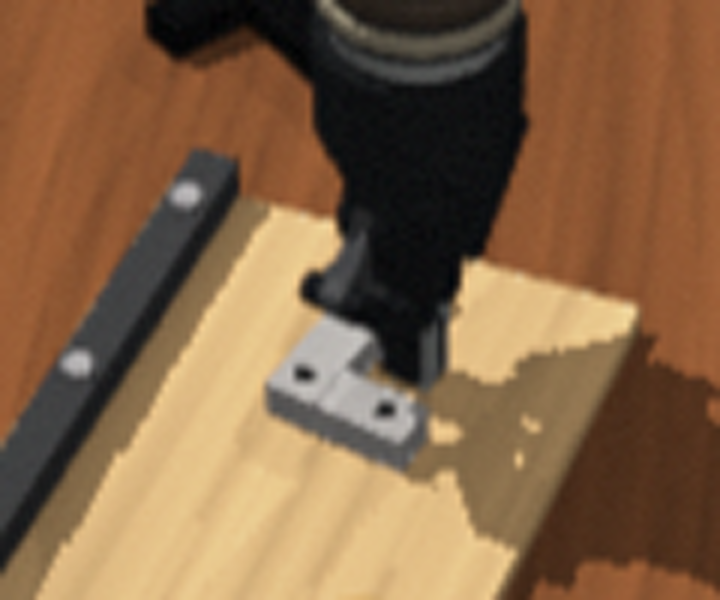

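View pics/w7.png

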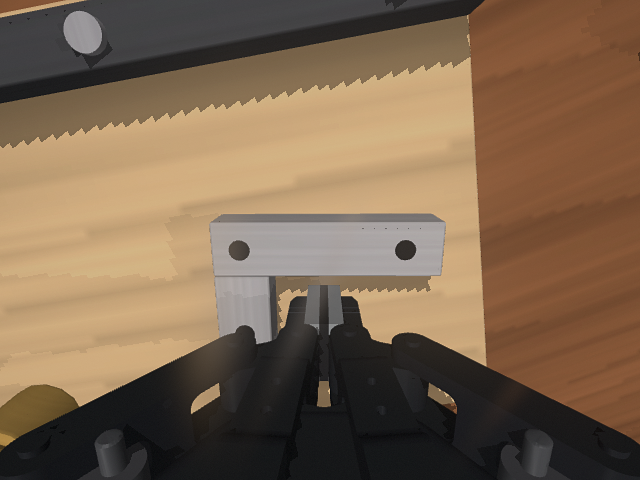

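```bash
python3 -m handwheel '[[[0,0,0,0,0,0.2,0],[0,0,0,0,0,0.4,0],[0,0,0,0,0,0.5,0],[0,0,0,0,0,0.6,0],[0,0,0,0,0,0.6,0],[0,0,0,0,0,0.6,0],[0,0,0,0,0,0.6,0],[0,0,0,0,0,0.6,0]]]'
python3 - <<'E'
from h import *
c=cam('side');im=cv2.resize(c['img'][170:270,270:390],None,fx=6,fy=6,interpolation=cv2.INTER_CUBIC)[:600]
cv2.imwrite('pics/s8.png',im[:,:,::-1]); print(c['obs']['wrist_force'],c['obs']['ee_pos'])
P=c['P']; 
for v in range(228,240,1): print(v,[ (P[v,u]*1000).round().astype(int).tolist() for u in (334,338,342)])
s,q=fitpoly(c,grayspacer(c,(.505,-.11)),L,.030,[.493,-.105,-.41]);print(s,q)
E
```

```text
t: 8.25
ee_pos: [0.4838, -0.101, 0.0013]
tcp_rot: [-3.073, 0.651, 0.001]
wrist_force: [-2.2, 0.3, 7.3]
finger_gap: -0.0002
[-2.23846109  0.29336339  7.29147442] [ 0.483776   -0.10095373  0.00134309]
228 [[487, -56, 75], [480, -69, 63], [474, -95, 39]]
229 [[492, -91, 37], [482, -85, 44], [474, -93, 37]]
230 [[492, -91, 34], [482, -84, 41], [473, -88, 39]]
231 [[492, -91, 30], [482, -83, 39], [474, -92, 31]]
232 [[491, -88, 31], [482, -86, 33], [474, -93, 28]]
233 [[491, -88, 27], [482, -83, 33], [474, -95, 22]]
234 [[492, -92, 19], [482, -88, 25], [474, -94, 20]]
235 [[490, -82, 27], [482, -87, 23], [474, -93, 17]]
236 [[490, -78, 28], [483, -93, 14], [474, -95, 12]]
237 [[490, -75, 28], [481, -75, 29], [473, -92, 12]]
238 [[372, 841, 994], [480, -68, 33], [473, -89, 12]]
239 [[488, -67, 30], [480, -69, 28], [472, -82, 16]]
[ 0.4912944  -0.10523743 -0.40670395] 0.5737431859479104
```

View pics/s8.png

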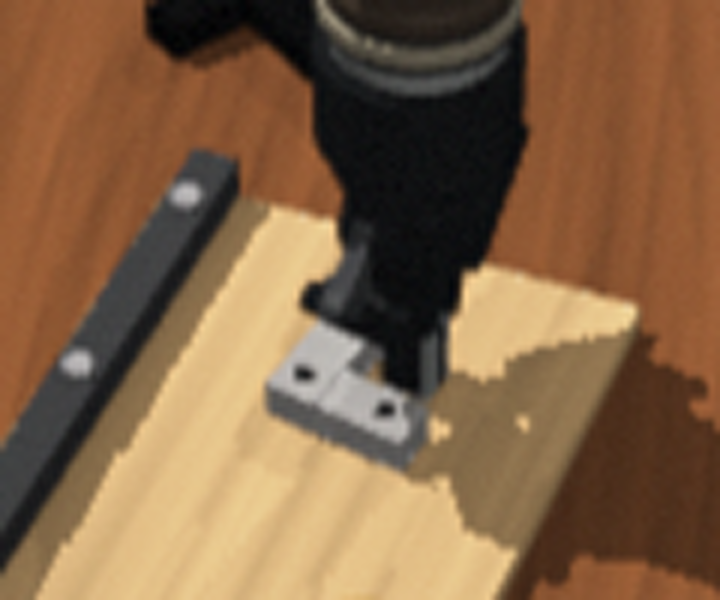

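The tips touched the board at 7 N with the TCP at z = 0.0013, so they really stand about 11 mm behind the TCP. I'll raise them 5 mm, close up to the spacer's inner corner and look.

```bash
python3 -m handwheel '[[[0,0,0,0,0,-0.3,0],[0,0,0,0,0,-0.55,0],[0,0,0,0.2,-0.2,-0.55,0],[0,0,0,0.4,-0.4,-0.55,0],[0,0,0,0.6,-0.6,-0.55,0],[0,0,0,0.6,-0.6,-0.55,0],[0,0,0,0.6,-0.6,-0.55,0],[0,0,0,0.6,-0.6,-0.55,0]]]'
python3 - <<'E'
from h import *
w=cam('wrist');save(w,'w9.png');print(w['obs']['wrist_force'],w['obs']['ee_pos'])
c=cam('scene');im=cv2.resize(c['img'][220:320,250:370],None,fx=6,fy=6,interpolation=cv2.INTER_CUBIC)
cv2.imwrite('pics/c9.png',im[:,:,::-1])
E
```

```text
t: 8.97
ee_pos: [0.4917, -0.0978, 0.0059]
tcp_rot: [-3.073, 0.651, 0.001]
wrist_force: [0.2, -0.9, -0.1]
finger_gap: -0.0001
[ 0.19189175 -0.91292006 -0.07305498] [ 0.49168348 -0.0978336   0.00585751]
```

View pics/w9.png

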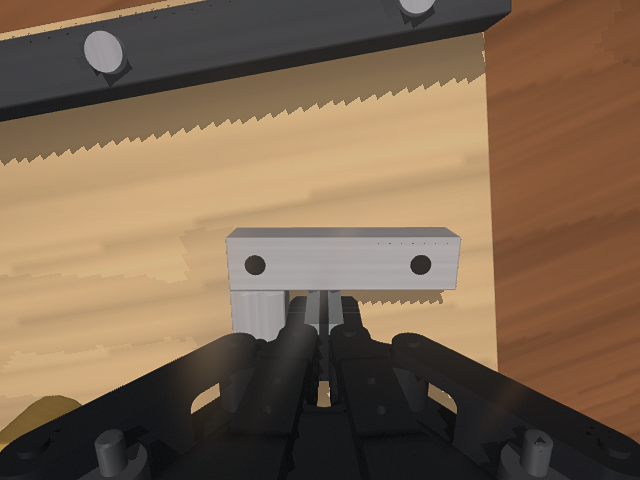

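View pics/c9.png

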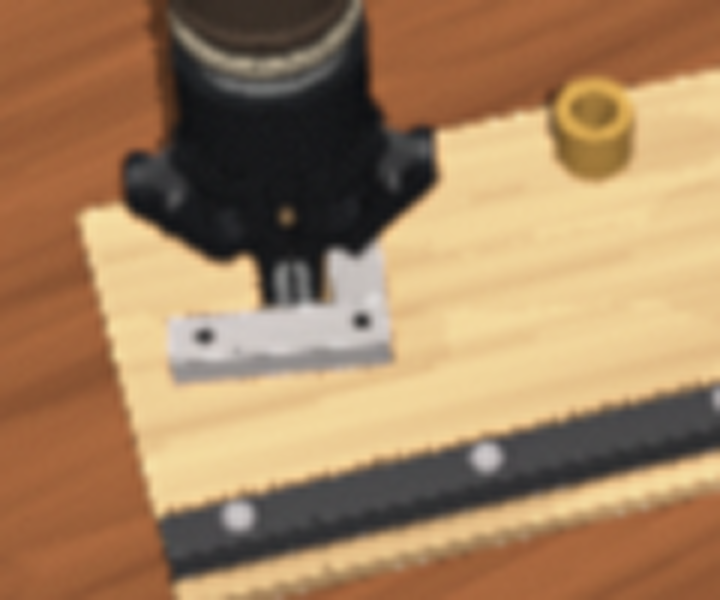

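Fingers are in the L's inner corner. Now I press towards the rail (jig +x), turning to the rail's angle on the way.

```bash
python3 -m handwheel '[[[0,0,0,0.3,-0.05,0,0],[0,0,-1,0.8,-0.13,0,0],[0,0,-2.5,1.3,-0.22,0,0],[0,0,-4,1.8,-0.3,0,0],[0,0,-5.5,2.3,-0.39,0,0],[0,0,-7,2.8,-0.48,0,0],[0,0,-8.5,3.3,-0.56,0,0],[0,0,-9.7,3.8,-0.65,0,0]]]' 60
python3 - <<'E'
from h import *
w=cam('wrist');save(w,'w10.png');print(w['obs']['wrist_force'],w['obs']['ee_pos'])
s,q=fitpoly(w,grayspacer(w,(.54,-.12),.1),L,.030,[.53,-.115,-.3]);print(s,q,rel(s,[.5424,-.0048,-.248]))
plan([.54,-.12,.006],-14.2)
c=cam('side');im=cv2.resize(c['img'][170:270,250:370],None,fx=6,fy=6,interpolation=cv2.INTER_CUBIC)
cv2.imwrite('pics/s10.png',im[:,:,::-1])
E
```

```text
t: 9.73
ee_pos: [0.5294, -0.1075, 0.006]
tcp_rot: [-3.118, 0.386, 0.001]
wrist_force: [-1.1, 0.2, -0.3]
finger_gap: -0.0
[-1.1400474   0.23310196 -0.27341847] [ 0.5293861  -0.10752281  0.00596379]
[ 0.53140448 -0.11543773 -0.25628528] 0.8472140534662036 (array([ -23.12955016, -205.20192131]), np.float64(-0.008285284487327793))
turn deg [ 0.   -0.1   0.11] shift cm [1.17 0.95 0.03] ee [ 0.531  -0.1079  0.0063] yaw [ 165.91    0.   -179.9 ]
```

View pics/w10.png

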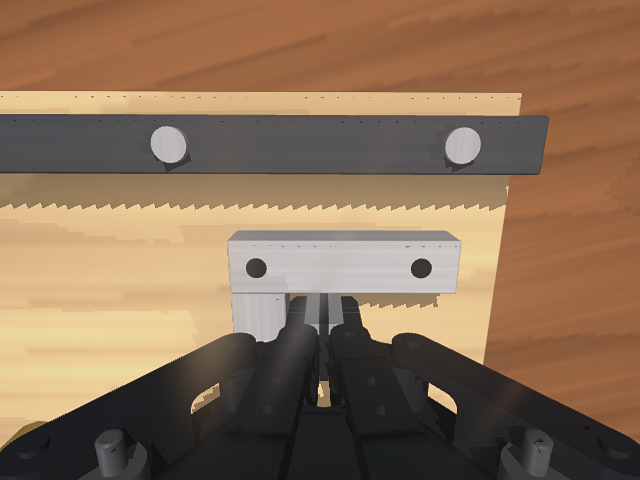

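View pics/s10.png

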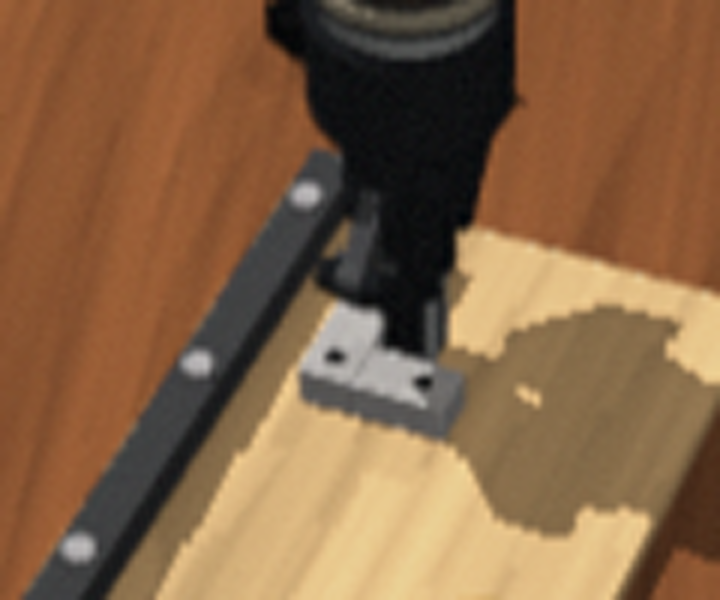

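The spacer is now parallel to the rail (-0.008 rad), with a gap of about 23 mm. I'll push straight on until it meets the rail.

```bash
python3 -m handwheel '[[[0,0,0,0.4,0,0,0],[0,0,0,0.8,0,0,0],[0,0,0,1.2,0,0,0],[0,0,0,1.6,0,0,0],[0,0,0,1.9,0,0,0],[0,0,0,2.1,0,0,0],[0,0,0,2.25,0,0,0],[0,0,0,2.35,0,0,0]]]'
python3 - <<'E'
from h import *
w=cam('wrist');save(w,'w11.png');print(w['obs']['wrist_force'],w['obs']['ee_pos'])
s,q=fitpoly(w,grayspacer(w,(.56,-.12),.1),L,.030,[.553,-.12,-.25]);print(s,q,rel(s,[.5424,-.0048,-.248]))
E
```

```text
t: 10.5
ee_pos: [0.552, -0.1132, 0.0061]
tcp_rot: [-3.117, 0.389, 0.001]
wrist_force: [-1.5, 0.8, 1.0]
finger_gap: -0.0003
[-1.52467571  0.78031854  1.01700429] [ 0.55203901 -0.11317606  0.00611234]
[ 0.55294632 -0.1209719  -0.24903362] 0.8152178283324866 (array([  -1.2136315 , -205.05992992]), np.float64(-0.0010336175850359786))
```

View pics/w11.png

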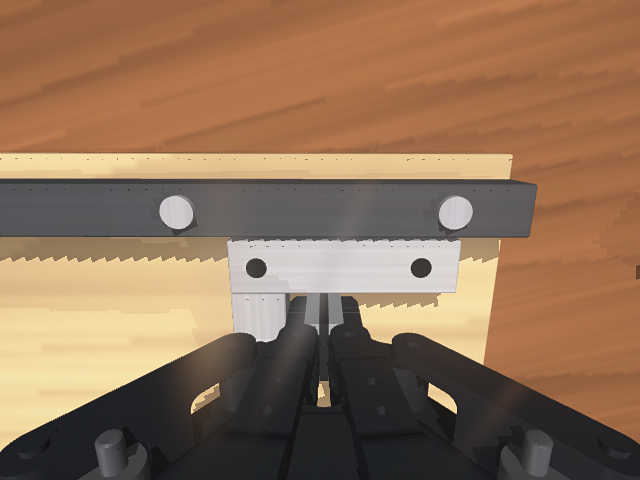

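Nearly touching, with a gap of about 1 mm. I'll press 2 mm more and hold.

```bash
python3 -m handwheel '[[[0,0,0,0.1,0,0,0],[0,0,0,0.15,0,0,0],[0,0,0,0.2,0,0,0],[0,0,0,0.2,0,0,0],[0,0,0,0.2,0,0,0],[0,0,0,0.2,0,0,0],[0,0,0,0.2,0,0,0],[0,0,0,0.2,0,0,0]]]'
python3 - <<'E'
from h import *
w=cam('wrist');print(w['obs']['wrist_force'],w['obs']['ee_pos'])
s,q=fitpoly(w,grayspacer(w,(.56,-.12),.1),L,.030,[.553,-.12,-.25]);print(s,q,rel(s,[.5424,-.0048,-.248]))
E
```

```text
t: 11.22
ee_pos: [0.5536, -0.1136, 0.006]
tcp_rot: [-3.117, 0.389, 0.001]
wrist_force: [-1.8, 1.4, 1.4]
finger_gap: 0.0
[-1.79881338  1.4067897   1.39323857] [ 0.55362218 -0.11357235  0.00604549]
[ 0.55404572 -0.12117811 -0.24438599] 0.8012040623244537 (array([  -0.30657467, -204.85080605]), np.float64(0.003614008303477273))
```

```bash
python3 -m handwheel '[[[0,0,0,0.05,0,0,0],[0,0,0,0.1,0,0,0],[0,0,0,0.15,0,0,0],[0,0,0,0.15,0,0,0],[0,0,0,0.15,0,0,0],[0,0,0,0.15,0,0,0],[0,0,0,0.15,0,0,0],[0,0,0,0.15,0,0,0]]]'
python3 - <<'E'
from h import *
w=cam('wrist');print(w['obs']['wrist_force'],w['obs']['ee_pos'])
s,q=fitpoly(w,grayspacer(w,(.56,-.12),.1),L,.030,[.553,-.12,-.25]);print(s,q,rel(s,[.5424,-.0048,-.248]))
E
```

```text
t: 11.93
ee_pos: [0.5536, -0.1136, 0.0057]
tcp_rot: [-3.117, 0.389, 0.006]
wrist_force: [-5.9, 1.4, 4.7]
finger_gap: 0.0001
[-5.89148404  1.40737524  4.74100682] [ 0.55359436 -0.11355577  0.00574645]
[ 0.55394827 -0.12117831 -0.24250277] 0.804050500704259 (array([  -0.48600208, -204.81880947]), np.float64(0.005497232346354408))
```

The TCP no longer advances and the force has risen to about 6 N, so the long leg is flat on the rail with the heel 205 mm short of the stop. Now I drag along the rail (tool -y).

```bash
python3 -m handwheel '[[[0,0,0,0,-0.2,0,0],[0,0,0,0,-0.5,0,0],[0,0,0,0,-0.9,0,0],[0,0,0,0,-1.4,0,0],[0,0,0,0,-2,0,0],[0,0,0,0,-2.6,0,0],[0,0,0,0,-3.2,0,0],[0,0,0,0,-3.8,0,0]]]'
python3 - <<'E'
from h import *
w=cam('wrist');save(w,'w12.png');print(w['obs']['wrist_force'],w['obs']['ee_pos'])
s,q=fitpoly(w,grayspacer(w,(.565,-.085),.1),L,.030,[.563,-.086,-.25]);print(s,q,rel(s,[.5424,-.0048,-.245]))
E
```

```text
t: 12.65
ee_pos: [0.5626, -0.078, 0.0055]
tcp_rot: [3.116, -0.387, -0.007]
wrist_force: [-6.8, -3.2, 3.3]
finger_gap: 0.0002
[-6.78607998 -3.2068092   3.33743445] [ 0.56264029 -0.07799087  0.00546081]
[ 0.56247382 -0.08725596 -0.24736549] 0.8231495638779389 (array([  -0.41906177, -170.19566683]), np.float64(-0.002365491789372398))
```

View pics/w12.png

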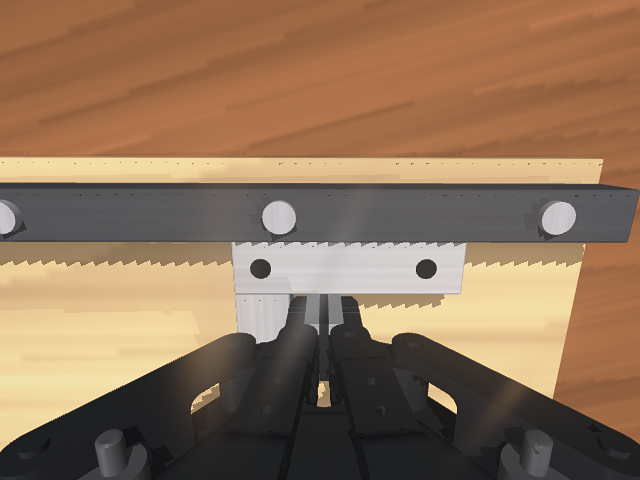

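```bash
python3 -m handwheel '[[[0,0,0,0,-0.6,0,0],[0,0,0,0,-1.2,0,0],[0,0,0,0,-1.9,0,0],[0,0,0,0,-2.6,0,0],[0,0,0,0,-3.3,0,0],[0,0,0,0,-4,0,0],[0,0,0,0,-4.7,0,0],[0,0,0,0,-5.3,0,0]]]'
python3 - <<'E'
from h import *
w=cam('wrist');print(w['obs']['wrist_force'],w['obs']['ee_pos'])
s,q=fitpoly(w,grayspacer(w,(.577,-.035),.1),L,.030,[.576,-.034,-.25]);print(s,q,rel(s,[.5424,-.0048,-.245]))
E
```

```text
t: 13.37
ee_pos: [0.5758, -0.0265, 0.0054]
tcp_rot: [3.116, -0.387, -0.007]
wrist_force: [-6.2, -3.8, 1.9]
finger_gap: -0.0002
[-6.24376058 -3.8468588   1.8517384 ] [ 0.57576894 -0.02645259  0.00544978]
[ 0.575612   -0.03559577 -0.24686123] 0.8294045494667579 (array([  -0.22638338, -116.87625968]), np.float64(-0.0018612257893353967))
```

```bash
python3 -m handwheel '[[[0,0,0,0,-0.5,0,0],[0,0,0,0,-1.1,0,0],[0,0,0,0,-1.8,0,0],[0,0,0,0,-2.5,0,0],[0,0,0,0,-3.2,0,0],[0,0,0,0,-3.9,0,0],[0,0,0,0,-4.5,0,0],[0,0,0,0,-5,0,0]]]'
python3 - <<'E'
from h import *
w=cam('wrist');save(w,'w14.png');print(w['obs']['wrist_force'],w['obs']['ee_pos'])
s,q=fitpoly(w,grayspacer(w,(.59,.013),.1),L,.030,[.588,.013,-.25]);print(s,q,rel(s,[.5424,-.0048,-.245]))
E
```

```text
t: 14.08
ee_pos: [0.5881, 0.022, 0.0054]
tcp_rot: [3.116, -0.387, -0.006]
wrist_force: [-4.5, -3.3, 2.1]
finger_gap: -0.0001
[-4.51131763 -3.29549209  2.10128232] [0.58812987 0.02198141 0.00544868]
[ 0.58797641  0.01272329 -0.24755534] 0.8161760277066706 (array([  0.0798794 , -67.02196164]), np.float64(-0.0025553429702002695))
```

View pics/w14.png

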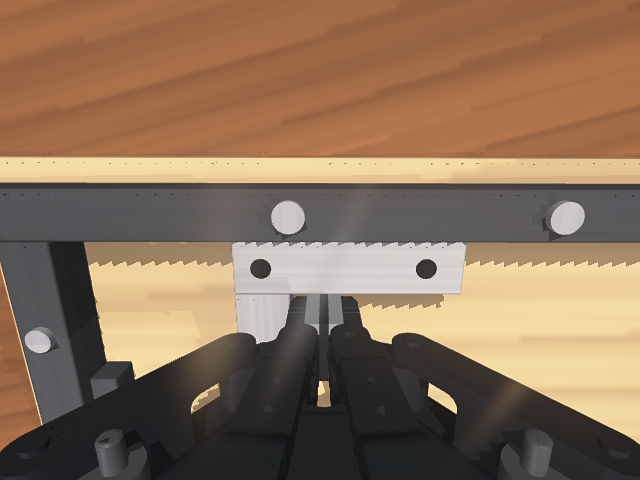

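```bash
python3 -m handwheel '[[[0,0,0,0.02,-0.5,0,0],[0,0,0,0.04,-1.2,0,0],[0,0,0,0.05,-2,0,0],[0,0,0,0.05,-2.9,0,0],[0,0,0,0.05,-3.8,0,0],[0,0,0,0.05,-4.7,0,0],[0,0,0,0.05,-5.4,0,0],[0,0,0,0.05,-5.8,0,0]]]'
python3 - <<'E'
from h import *
w=cam('wrist');save(w,'w15.png');print(w['obs']['wrist_force'],w['obs']['ee_pos'])
s,q=fitpoly(w,grayspacer(w,(.602,.068),.1),L,.030,[.601,.068,-.25]);print(s,q,rel(s,[.5424,-.0048,-.245]))
E
```

```text
t: 14.8
ee_pos: [0.6024, 0.0781, 0.0054]
tcp_rot: [3.115, -0.387, -0.008]
wrist_force: [-6.9, -4.2, 4.7]
finger_gap: 0.0001
[-6.92923017 -4.20031959  4.6719714 ] [0.60242802 0.07806694 0.00544725]
[ 0.60247259  0.06885464 -0.24384036] 0.6536053036623825 (array([ 0.36105595, -8.93913805]), np.float64(0.0011596438732905112))
```

View pics/w15.png

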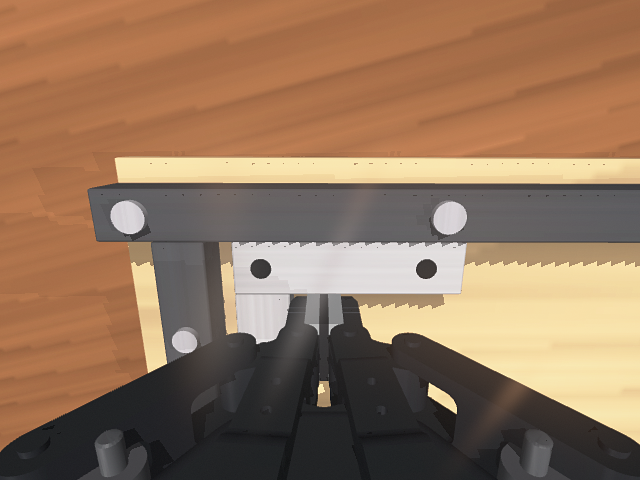

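About 8 mm to go. I'll creep in until it presses on the stop.

```bash
python3 -m handwheel '[[[0,0,0,0,-0.2,0,0],[0,0,0,0,-0.4,0,0],[0,0,0,0,-0.55,0,0],[0,0,0,0,-0.7,0,0],[0,0,0,0,-0.8,0,0],[0,0,0,0,-0.85,0,0],[0,0,0,0,-0.9,0,0],[0,0,0,0,-0.9,0,0]]]'
python3 - <<'E'
from h import *
w=cam('wrist');print(w['obs']['wrist_force'],w['obs']['ee_pos'])
s,q=fitpoly(w,grayspacer(w,(.604,.077),.1),L,.030,[.604,.077,-.25]);print(s,q,rel(s,[.5424,-.0048,-.245]))
E
```

```text
t: 15.52
ee_pos: [0.6045, 0.0861, 0.0054]
tcp_rot: [3.115, -0.387, -0.008]
wrist_force: [-6.5, -3.9, 4.5]
finger_gap: -0.0
[-6.47129615 -3.86844319  4.50646285] [0.60445266 0.08605826 0.00543408]
[ 0.60455587  0.07668869 -0.24186161] 0.5794315675941203 (array([ 0.39275641, -0.77455393]), np.float64(0.0031383942548256494))
```

```bash
python3 -m handwheel '[[[0,0,0,0,-0.05,0,0],[0,0,0,0,-0.1,0,0],[0,0,0,0,-0.15,0,0],[0,0,0,0,-0.2,0,0],[0,0,0,0,-0.25,0,0],[0,0,0,0,-0.3,0,0],[0,0,0,0,-0.3,0,0],[0,0,0,0,-0.3,0,0]]]'
python3 - <<'E'
from h import *
w=cam('wrist');save(w,'w17.png');print(w['obs']['wrist_force'],w['obs']['ee_pos'])
s,q=fitpoly(w,grayspacer(w,(.604,.077),.1),L,.030,[.604,.077,-.25]);print(s,q,rel(s,[.5424,-.0048,-.245]))
E
```

```text
t: 16.23
ee_pos: [0.6048, 0.0874, 0.0054]
tcp_rot: [3.112, -0.386, -0.01]
wrist_force: [-7.7, -8.8, 5.3]
finger_gap: 0.0001
[-7.74432879 -8.80012218  5.32500254] [0.6047633  0.08744915 0.00542725]
[ 0.606257    0.08411236 -0.24104641] 0.5913463720712903 (array([0.20565304, 6.8643764 ]), np.float64(0.003953588738614844))
```

View pics/w17.png

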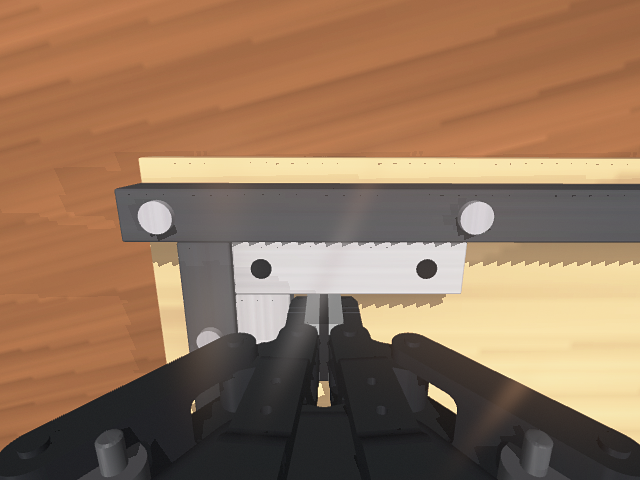

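It is flush on the stop: the TCP stalled and the force along the rail doubled. One more small press, then back off diagonally and raise.

```bash
python3 -m handwheel '[[[0,0,0,0,-0.1,0,0],[0,0,0,0,-0.1,0,0],[0,0,0,0,-0.1,0,0],[0,0,0,-0.2,0.1,0,0],[0,0,0,-0.4,0.3,0,0],[0,0,0,-0.7,0.6,0,0],[0,0,0,-0.9,0.8,0,0],[0,0,0,-0.9,0.8,0,0]]]'
python3 - <<'E'
from h import *
w=cam('wrist');save(w,'w18.png');print(w['obs']['wrist_force'],w['obs']['ee_pos'])
E
```

```text
t: 16.95
ee_pos: [0.5969, 0.0849, 0.0061]
tcp_rot: [-3.117, 0.389, -0.001]
wrist_force: [-0.2, 0.8, 0.4]
finger_gap: -0.0003
[-0.1744279   0.80270936  0.41991872] [0.59692814 0.08492438 0.0061427 ]
```

View pics/w18.png

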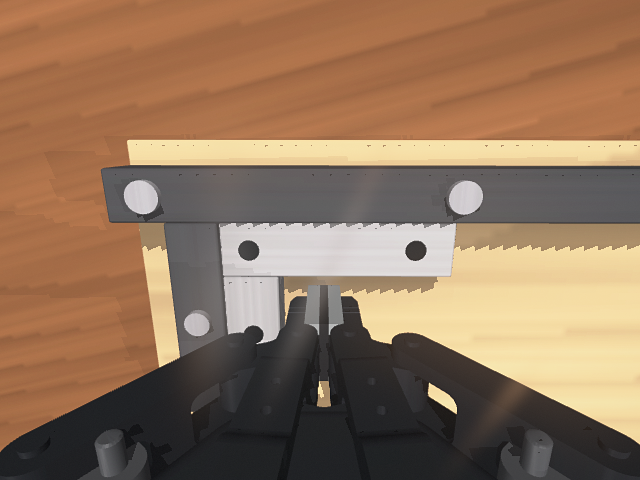

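```bash
python3 -m handwheel '[[[0,0,0,0,0,-0.5,0],[0,0,0,0,0,-1.5,0],[0,0,0,0,0,-3,0],[0,0,0,0,0,-5.5,0],[0,0,0,0,0,-8.5,0],[0,0,0,0,0,-12,0],[0,0,0,0,0,-16,0],[0,0,0,0,0,-19,0]]]' 
python3 -m handwheel '[[[0,0,0,0,0,-1,0],[0,0,0,0,0,-1,0],[0,0,0,0,0,-1,0],[0,0,0,0,0,-1,0],[0,0,0,0,0,-1,0],[0,0,0,0,0,-1,0],[0,0,0,0,0,-1,0],[0,0,0,0,0,-1,0]]]'
python3 - <<'E'
from h import *
w=cam('wrist');save(w,'w19.png');print(w['obs']['wrist_force'],w['obs']['ee_pos'])
j,q=jigfit(w,(.5424,-.0048,-.246));print(j,q)
s,q=fitpoly(w,grayspacer(w,(.604,.077),.1),L,.030,[.604,.077,-.25]);print(s,q,rel(s,j),rel(s,[.5424,-.0048,-.247]))
for n in ('scene','side'):
    c=cam(n);j,q=jigfit(c,(.5424,-.0048,-.246)); s,q2=fitpoly(c,grayspacer(c,(.604,.077),.1),L,.030,[.604,.077,-.25]);print(n,q,q2,rel(s,j));save(c,n+'19.png')
E
```

```text
t: 17.67
ee_pos: [0.5984, 0.0852, 0.2007]
tcp_rot: [-3.116, 0.388, -0.007]
wrist_force: [0.8, 0.4, 0.8]
finger_gap: -0.0003
t: 18.33
ee_pos: [0.5964, 0.0847, 0.2048]
tcp_rot: [3.117, -0.389, -0.003]
wrist_force: [0.3, 0.5, -0.2]
finger_gap: -0.0002
[ 0.29297093  0.53407781 -0.1862493 ] [0.59640611 0.08474119 0.20479348]
[ 0.54254567 -0.00456587 -0.24793015] 0.9419689566277276
[ 0.60518315  0.07794607 -0.24821552] 0.8893796004206099 (array([0.48676126, 0.35146874]), np.float64(-0.00028536531304848567)) (array([0.70128257, 0.5484873 ]), np.float64(-0.0012155186611916835))
scene 0.8586773118235318 0.77305396516019 (array([-0.80892734,  2.68856301]), np.float64(0.001388442098198217))
side 0.7217844512005956 0.8258572464518802 (array([ 1.20978791, -0.16502358]), np.float64(0.0002088930636195696))
```

View pics/w19.png

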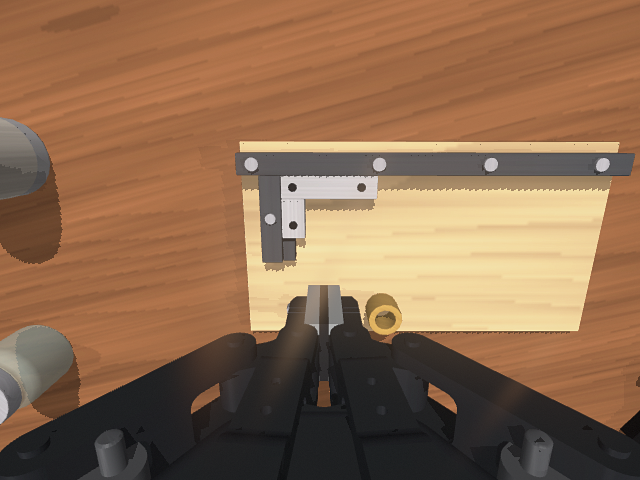

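View pics/scene19.png

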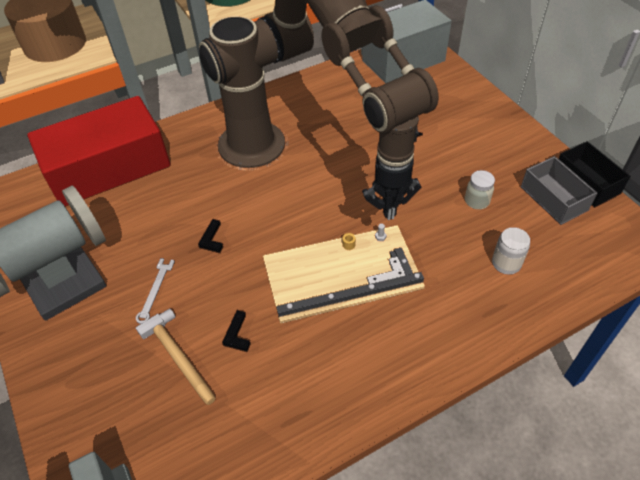

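The wrist picture shows the spacer tight in the corner at (292,187), with no visible gap to rail or stop. The bush, bolt, jar, tin, wrench and hammer stand where they did, and the hand is well above everything.

Run:
```python
from h import *
print(hand_in())
```

```text
the job is handed in; nothing more can be done
None
```

The aluminium L is in the corner pocket, against both the rail and the end stop, and I handed the job in at about 18 s of the 40 s allowed. I pushed it flat against the rail about 205 mm short of the stop. I then dragged it along under 6 to 8 N of rail pressure until it pressed on the stop, and raised the hand clear.

**Last checks:** the wrist camera's fit puts the heel within 0.5 mm of the corner both ways and turned less than 0.001 rad. The wrist force was at noise level after release. In the final pictures the bystanders look unmoved; I compared them by eye, not by measurement.

**What disagreed:**
- **Fingertip position:** the shut fingertips touched the board with the TCP 11 mm below them, although the description says they stand 22 mm ahead of it. That touch was about 7 N, and I set the working height from it.
- **Other cameras:** the scene camera's coarser fit gave 2.7 mm along the rail, and the side camera's gave 1.2 mm across it. Both are within the 4 mm limit.
- **One bad reading:** a wrist fit taken while the fingers hid part of the spacer read 6.9 mm past the stop. I ignored it, and the clear view afterwards did not show it.

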